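Build up the plate press and weigh it down

ROBOT

A 6-joint arm with a two-finger parallel gripper is mounted at the origin on the work surface. World frame = base frame: x ahead of the robot, y to its left, z up, the work surface at z = 0. Lengths are in m, angles in rad, forces in N, time in s.
With the tool pointing down it reaches from about 0.225 to 0.875 m from the base axis. Payload 3.4 kg.
Tool frame: the origin (TCP) lies between the finger pads; the fingertips stand 11 mm ahead of it and the grasp point (between the pads) lies 8 mm behind it; z points along the fingers, y is the direction in which the jaws open and shut (so a half turn about z gives the same grasp; the last joint's range is limited). The gripper opens to 85 mm and grips with 20 to 120 N. Pads are 22 mm wide; open, the fingers measure 114 mm over their backs; the gripper's body (76 mm by 85 mm) begins 54 mm behind the grasp point. The pads swing forward as they close: fully open they stand 13 mm farther back than shut.
Start: joints at [1.046, 0.276, 1.505, -0, 1.361, -0.121], TCP at [0.226, 0.529, 0.242] pointing down, gripper open.
Joint ranges: [-2.89, 2.89], [-0.75, 2.08], [0.22, 2.7], [-1.18, 4.32], [0.11, 2.71], [-2.7, 2.7]. Speed limits (rad/s): [2.57, 2.57, 3.14, 3.14, 3.14, 3.14].

INTERFACE

Orientations are given as a rotation vector (axis times angle).
In Python, from rig import env, cams, workorder gives the robot as it stands. The module is installed in compiled form; this text tells all that it offers.
- The arm moves only by the tool play_rows, never from a script. Its argument "motion" is a list that holds one entry, the list of rows, each a list of 5 numbers: the opening, from -1 (shut) to 1 (fully open), then the shift along the tool's x, y, z in cm, then the turn about the tool's z in rad. A call has exactly 10 rows; each row shifts and turns the pose as measured when the row begins, along the tool's axes as they then stand; what a row does not reach is not made up. A row lasts 1/8 s, in which the tool goes at most 62.5 mm and 10.7 degrees, less where a joint would pass 70% of its speed; a pose out of reach is approached as far as the arm can. A call with a gripper value outside its range is refused whole. The fingers move at their own pace and stop on an object; the grip force is fixed at half the most. Time passes only in rows, so rows that do not move let the fingers close, or fill a call up. It gives the time, the measured TCP pose, the force and the opening at its end, in the units of the state.
- env.state(): the state, without advancing time (a new reading comes with each control period).
- cams.grab_frame(name): name is "scene" or "top"; returns a dict with "image" (480x640x3 uint8, red, green, blue), "fx", "fy", "cx", "cy" (pixels), "k1" (the pictures are not rectified: a ray, as slopes to the right and down, at radius r is drawn at 1 + k1 r^2 times it, then the intrinsics apply), "origin" and "attitude" of the camera in the world. Camera axes: x right, y up, looking along -z (the intrinsics and any distortion apply to the point x, -y, -z); pixel columns grow to the right and rows downward; lengths in m; the calibration is good to about 2 mm. A picture is of the moment at which its call begins. There is no depth.
- workorder.hand_in(): hands the job in, once; it reports no verdict.
The state is a dict: "t": time; "joint_pos": joint angles; "dq": joint speeds; "tau": joint torques, N m; "tool_pos": TCP position; "tcp_rot": TCP orientation; "ft_force": force on the tool from outside, world axes, zero at the start; "moment": the same for the moment, N m; "width": finger opening in m.
Only numpy, scipy, OpenCV 4.12 (cv2) and the standard library are available. Lean on these libraries where they do the work, as an engineer would, in place of code of your own. Each camera call takes 0.05 s, during which the arm holds its last target. There are 200 camera calls.

TASK

Build up the press on its stand: lay the separator sheet centred and square on the lower plate, the loose aluminium plate centred and square on the sheet, then the cork pad flat in the middle of that, and last stand the toppled steel weight upright, foot down, in the middle of the pad. Set each piece down rather than dropping it, in that order, let go of everything, and leave the other things on the bench where they are.

Things in the scene. Friction and masses are not known exactly. Their poses are not given: they have to be found in the camera images.
- press: low press stand that stays put: a white plastic block 150 (its x) by 96 (its y) mm on rubber feet, block top 20 mm above the bench, carrying in its middle a raised bare aluminium lower plate 110 by 60 by 10 mm (long side along x) whose top is 30 mm above the bench. Origin under its centre on the bench, z up.
- platen (a point): centre of the top face of the lower plate on the press stand, 30 mm above the bench; axes as the stand's (x along the plate's long side, z up).
- sheet: separator sheet: stiff flat black plastic rectangle 124 (its x) by 64 (its y) by 6 mm thick, the longest and thinnest flat piece, lying flat. Origin at the centre of its underside, z up. About 60 g.
- plate: upper plate: loose flat aluminium rectangle 110 (its x) by 60 (its y) by 10 mm thick, twin of the one on the stand, lying flat. Origin at the centre of its underside, z up. About 180 g.
- pad: cork pad: flat square 56 by 56 by 8 mm thick, lying flat. Origin at the centre of its underside, z up. About 20 g.
- weight: solid steel laboratory weight, toppled on its side: eight-sided body 40 mm across its flats and 52 mm tall, lying on one flat, then a round neck 16 mm across (52 to 66 mm above the foot) and a round knob 26 mm across (66 to 78 mm); 78 mm overall, about 500 g. Origin at the centre of its flat foot; z runs along its axis from foot to knob (points up when it stands).
- dish: bystander, to be left alone: open round glass dish, 90 mm across, 15 mm high. Origin at its middle, on the underside.
- jar: bystander, to be left alone: closed glass jar, 48 mm across, 60 mm high. Origin at its middle, on the underside.
- vial: bystander, to be left alone: small closed brown glass vial, 26 mm across, 45 mm high. Origin at its middle, on the underside.
- spatula: bystander, to be left alone: flat spatula with black handle, 160 mm long, lying flat; its body x runs along it. Origin on its underside, about mid-length.
- boat: bystander, to be left alone: small open square white plastic weighing boat, 60 by 60 mm, 14 mm high. Origin at its middle, on the underside.
There are look-alikes about, which are no part of the job. What is shaped like the press but red is not meant.

How it is judged:
On the way, in this order (a step that is already met when the one before it is completed fails the run):
1. the separator sheet lies released, centred and square on the lower plate (horizontal distance between sheet and platen below 0.01 m and z of sheet in the frame of platen between -0.004 and 0.004 m and contact force between the fingers and sheet below 0.2 N and linear speed of sheet below 0.03 m/s and angle between sheet's own z axis and vertical below 0.1 rad and angle between the x axis of sheet and the x axis of press, either way round below 0.14 rad), for 0.2 s.
2. the upper plate lies released, centred and square on the sheet (all of step 1 and horizontal distance between plate and platen below 0.01 m and z of plate in the frame of platen between 0.002 and 0.01 m and contact force between the fingers and plate below 0.2 N and linear speed of plate below 0.03 m/s and angle between plate's own z axis and vertical below 0.1 rad and angle between the x axis of plate and the x axis of press, either way round below 0.14 rad), for 0.2 s.
3. the cork pad lies released in the middle of the upper plate (all of step 2 and horizontal distance between pad and platen below 0.012 m and z of pad in the frame of platen between 0.012 and 0.02 m and contact force between the fingers and pad below 0.2 N and linear speed of pad below 0.03 m/s and angle between pad's own z axis and vertical below 0.1 rad), for 0.2 s.
4. the weight stands released and upright in the middle of the pad (all of step 3 and horizontal distance between weight and platen below 0.014 m and z of weight in the frame of platen between 0.02 and 0.028 m and contact force between the fingers and weight below 0.2 N and linear speed of weight below 0.03 m/s and angle between weight's own z axis and vertical below 0.1 rad), for 0.2 s.
At the end, for the whole second after the job is handed in: On the lower plate lie sheet, plate (both within 10 mm of its centre, square within 0.14 rad), pad (12 mm), and the weight upright, foot down (14 mm of that centre); each within 4 mm of its stacked height, tilted under 0.1 rad, released, at rest (under 0.03 m/s) (all of step 4); the robot touches nothing.
It fails at once if a piece is dropped (falls freely at more than 0.6 m/s) ((linear speed of sheet above 0.6 m/s and contact force between sheet and anything else below 0.02 N) or (linear speed of plate above 0.6 m/s and contact force between plate and anything else below 0.02 N) or (linear speed of pad above 0.6 m/s and contact force between pad and anything else below 0.02 N) or (linear speed of weight above 0.6 m/s and contact force between weight and anything else below 0.02 N)).
It fails at once if another thing on the bench is moved by more than 25 mm (distance of any of dish, jar, vial, spatula, boat from where it was at the start of the episode above 0.025 m).
It also fails if it takes over 72 s, if anything falls off the work surface, if the arm or the gripper's body presses on something with over 40 N, if the wrist force passes 120 N, or if a joint passes its speed limit or range.

## Working session

There is one attempt and no reset: what is moved stays moved. The work goes in short steps, Python scripts to look and compute and a tool call to move; the robot and the scene stay as the last step left them, time stands still between calls to the robot, and variables do not carry over. Pictures are saved under pics/ and viewed, about 8 in all and at most 12, crops included, and the job is handed in when it is done.

Besides the shell and the picture viewer there is one more tool, called after "Request:" as name(argument=value, ...) on one line, values as JSON. play_rows: Moves the arm, as the interface text tells. Its arguments: {"type":"object","properties":{"motion":{"type":"array"}},"required":["motion"]}

```bash
mkdir -p pics
cat > h.py <<'E'
import numpy as np, cv2
from rig import env, cams, workorder
from scipy.spatial.transform import Rotation as R
def grab(n, save=None):
    f=cams.grab_frame(n)
    if save: cv2.imwrite('pics/'+save, f['image'][:,:,::-1])
    return f
def Rm(f):
    a=np.array(f['attitude'],float)
    return a if a.shape==(3,3) else (R.from_rotvec(a).as_matrix() if a.size==3 else R.from_quat(a).as_matrix())
def ray(f,uv):
    uv=np.atleast_2d(np.array(uv,float))
    K=np.array([[f['fx'],0,f['cx']],[0,f['fy'],f['cy']],[0,0,1.]])
    p=cv2.undistortPointsIter(uv.reshape(-1,1,2),K,np.array([f['k1'],0,0,0.]),None,None,(3,50,1e-10)).reshape(-1,2)
    d=np.c_[p[:,0],-p[:,1],-np.ones(len(p))]
    return d@Rm(f).T
def onz(f,uv,z):
    d=ray(f,uv); o=np.array(f['origin'],float)
    return o+d*((z-o[2])/d[:,2])[:,None]
def proj(f,P):
    q=(np.atleast_2d(P)-np.array(f['origin']))@Rm(f)
    x=q[:,0]/-q[:,2]; y=-q[:,1]/-q[:,2]; s=1+f['k1']*(x*x+y*y)
    return np.c_[f['fx']*x*s+f['cx'],f['fy']*y*s+f['cy']]
E
python3 - <<'E'
from h import *
s=env.state(); print(s)
for n in('top','scene'):
    f=grab(n,n+'0.png'); print(n,{k:v for k,v in f.items() if k!='image'})
E
```

```text
{'t': 0.0, 'joint_pos': array([ 1.04600798e+00,  2.76577442e-01,  1.50611455e+00, -5.32705964e-05,
        1.36071454e+00, -1.20985405e-01]), 'dq': array([-0.00141633, -0.00140737, -0.00092997,  0.00193772,  0.00182949,
        0.00129674]), 'tau': array([ 5.92268170e-04, -4.16767859e+01, -2.45810902e+01, -3.39542876e-04,
        1.11317620e-02,  2.83531278e-06]), 'tool_pos': array([0.22568561, 0.52830522, 0.24145712]), 'tcp_rot': array([-6.29868631e-01, -3.07726450e+00,  2.72750079e-03]), 'ft_force': array([ 0.37569449, -0.13155398, -0.25786082]), 'moment': array([-0.00089235, -0.03163446,  0.05470669]), 'width': 0.08556107510422793}
top {'fx': 535.3502966868172, 'fy': 535.3502966868172, 'cx': 322.8934637224267, 'cy': 251.73084228205977, 'k1': -0.12981111374302362, 'origin': array([0.35611069, 0.00897829, 1.29428155]), 'attitude': array([ 0.09190454, -0.10048518, -1.58390323])}
scene {'fx': 453.09459440831694, 'fy': 453.09459440831694, 'cx': 319.8479495919842, 'cy': 241.42317522863988, 'k1': -0.06006210499721965, 'origin': array([ 1.04654068, -0.43486167,  0.89924303]), 'attitude': array([0.62892026, 0.30123884, 0.87462152])}
```

View pics/top0.png

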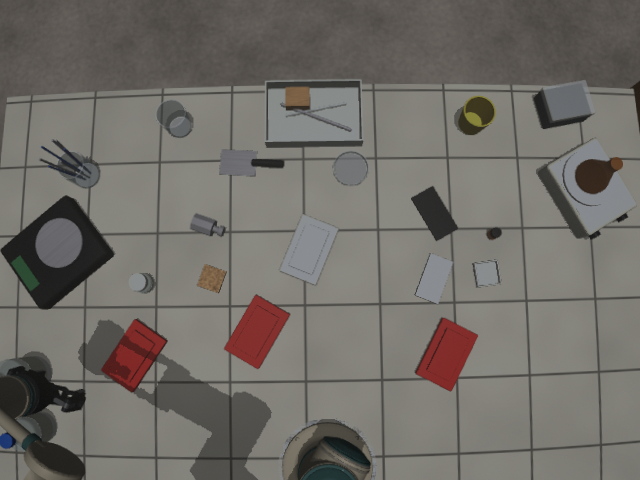

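View pics/scene0.png

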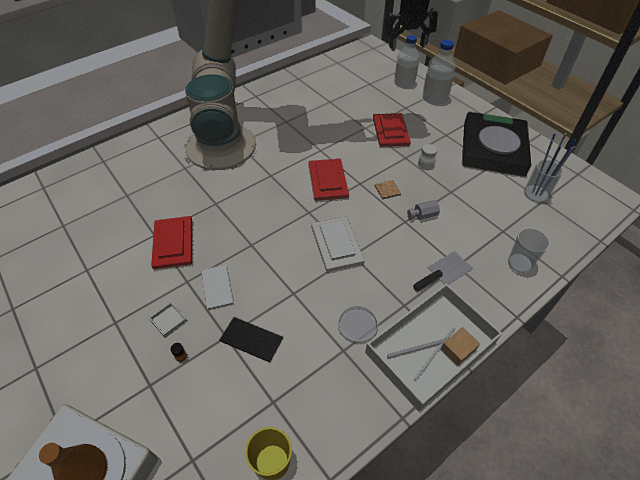

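Candidates (top view): the press is the white block at (309,249); the red ones at (134,355), (257,331) and (447,354) are decoys. The sheet is black at (434,213). The plate is the pale rectangle at (434,278). The pad is cork at (211,278), not the brown block in the tray at (297,97). The weight is at (207,225), knob to the right. I'll check this in a close crop and run a first segmentation.

Run:
```python
from h import *
im=cv2.imread('pics/top0.png')
def c(u,v,w,h,s): return cv2.resize(im[v-h:v+h,u-w:u+w],None,fx=s,fy=s,interpolation=cv2.INTER_CUBIC)
a=np.hstack([c(309,249,40,50,4),c(211,250,50,50,4)]) # press, pad+weight
b=np.hstack([c(434,213,40,50,4)[:,:],c(434,278,40,50,4)])
b=cv2.copyMakeBorder(b,0,0,0,a.shape[1]-b.shape[1],cv2.BORDER_CONSTANT)
cv2.imwrite('pics/crop.png',cv2.convertScaleAbs(np.vstack([a,b])[:, :],alpha=1.3)[:800])
i=cv2.resize(np.vstack([a,b]),None,fx=.75,fy=.75); cv2.imwrite('pics/crop.png',cv2.convertScaleAbs(i,alpha=1.25)); print(i.shape)
for p in [(309,249),(291,249),(434,213),(434,278),(211,278),(205,225),(380,280),(350,230)]: print(p,im[p[1],p[0]])
```

```text
(600, 540, 3)
(309, 249) [147 142 138]
(291, 249) [146 141 137]
(434, 213) [42 42 43]
(434, 278) [147 142 137]
(211, 278) [ 77 107 133]
(205, 225) [117 112 113]
(380, 280) [91 96 97]
(350, 230) [73 77 78]
```

View pics/crop.png

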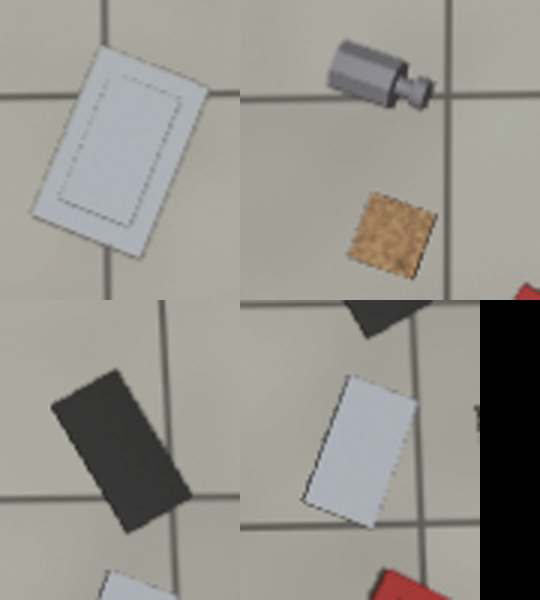

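The crop confirms the choices: the press with its raised plate outlined, the weight lying with its knob to the right, and the cork pad, black sheet and pale plate as listed. Next I measure their metric poses.

```bash
cat >> h.py <<'E'
def mask(img,kind):
    B,G,Rr=[img[:,:,i].astype(int) for i in (2,1,0)]
    if kind=='black': m=(B+G+Rr)<165
    if kind=='pale': m=((B-Rr)>3)&(B+G+Rr>350)
    if kind=='grey': m=((B-Rr)>-1)&(B+G+Rr>120)
    if kind=='cork': m=(Rr-B)>25
    return m.astype(np.uint8)
def rect(f,kind,uv,z,zt=None):
    """metric min-area rectangle of blob around uv at height z: centre, long side, short side, yaw of long side"""
    m=cv2.morphologyEx(mask(f['image'],kind),cv2.MORPH_CLOSE,np.ones((3,3)))
    n,l,st,ce=cv2.connectedComponentsWithStats(m)
    big=[i for i in range(1,n) if st[i,4]>60]
    i=min(big,key=lambda i:np.hypot(*(ce[i]-uv)))
    m=cv2.resize((l==i).astype(np.float32),None,fx=4,fy=4,interpolation=cv2.INTER_LINEAR)
    c=max(cv2.findContours((m>.5).astype(np.uint8),0,2)[0],key=cv2.contourArea).reshape(-1,2)
    P=onz(f,(c+.5)/4-.5,z)[:,:2]
    (cx,cy),(w,h),a=cv2.minAreaRect((P*1000).astype(np.float32)); a=np.deg2rad(a)
    if h>w: w,h,a=h,w,a+np.pi/2
    a=(a+np.pi/2)%np.pi-np.pi/2
    return np.array([cx/1000,cy/1000]),w,h,a,ce[i]
E
python3 - <<'E'
from h import *
F={n:grab(n) for n in('top','scene')}
for name,k,z,t,s in [('press','pale',.02,(309,249),(337,243)),('sheet','black',.006,(434,213),(251,339)),('plate','pale',.01,(434,278),(217,287)),('pad','cork',.008,(211,278),(388,189)),('weight','grey',.02,(205,225),(425,211))]:
    for n,uv in(('top',t),('scene',s)):
        r=rect(F[n],k,uv,z); print(name,n,r[0].round(4),'%.0f x %.0f yaw %.3f'%r[1:4],r[4].round())
E
```

```text
press top [0.5203 0.0349] 147 x 93 yaw -0.401 [309. 249.]
press scene [0.5183 0.051 ] 113 x 41 yaw -0.447 [342. 236.]
sheet top [ 0.6063 -0.275 ] 124 x 66 yaw 0.504 [434. 213.]
sheet scene [ 0.6072 -0.2754] 126 x 66 yaw 0.495 [251. 339.]
plate top [ 0.4458 -0.2671] 111 x 60 yaw -0.392 [434. 278.]
plate scene [ 0.4453 -0.2659] 111 x 60 yaw -0.385 [219. 286.]
pad top [0.4542 0.2725] 58 x 58 yaw 1.218 [211. 278.]
pad scene [0.4531 0.2725] 59 x 59 yaw -0.344 [387. 188.]
weight top [0.58   0.2806] 85 x 41 yaw 1.232 [205. 225.]
weight scene [0.5801 0.2835] 95 x 55 yaw 1.230 [425. 210.]
```

```bash
cat >> h.py <<'E'
def go(xy,z,yaw):
    """tool y axis to lie along yaw (mod pi)"""
    s=env.state(); M=R.from_rotvec(s['tcp_rot']).as_matrix(); p=s['tool_pos']
    d=M.T@(np.array([*xy,z])-p)*100
    cur=np.arctan2(M[1,1],M[0,1]); w=(yaw-cur+np.pi/2)%np.pi-np.pi/2
    for k in (w,w-np.sign(w)*np.pi):
        Mt=M@R.from_rotvec([0,0,-k]).as_matrix()
        print('turn %.3f -> j6~ %.2f'%(-k,s['joint_pos'][5]-k),' delta after turn',(Mt.T@M@d).round(2))
    print('t %.2f pos'%s['t'],p.round(4),'delta now(cm)',d.round(2),'yaw',round(cur,3),'j6 %.2f'%s['joint_pos'][5],'tilt',M[:,2].round(3),'w %.4f'%s['width'],'F',s['ft_force'].round(1))
E
python3 - <<'E'
from h import *
go((.6063,-.275),.10,.50+np.pi/2)
go((.520,.035),.10,-.40+np.pi/2)
E
```

```text
turn -0.904 -> j6~ -1.02  delta after turn [  5.12 -88.75  14.23]
turn 2.238 -> j6~ 2.12  delta after turn [-5.12 88.75 14.23]
t 0.20 pos [0.2258 0.5285 0.2418] delta now(cm) [-66.56 -58.93  14.23] yaw 1.167 j6 -0.12 tilt [-0.    -0.001 -1.   ] w 0.0859 F [-0.1  1.1 -1.3]
turn -0.004 -> j6~ -0.12  delta after turn [-46.32 -33.98  14.21]
turn 3.138 -> j6~ 3.02  delta after turn [46.32 33.98 14.21]
t 0.20 pos [0.2258 0.5285 0.2418] delta now(cm) [-46.45 -33.81  14.21] yaw 1.167 j6 -0.12 tilt [-0.    -0.001 -1.   ] w 0.0859 F [-0.1  1.1 -1.3]
```

Request:
play_rows(motion=[[[0.74,-4.6,-4.1,0.4,0],[0.74,-4.6,-4.1,0.4,0],[0.74,-4.6,-4.1,0.4,0],[0.74,-4.6,-4.1,0.4,0],[0.74,-4.6,-4.1,0.4,0],[0.74,-4.6,-4.1,0.4,0],[0.74,-4.6,-4.1,0.4,0],[0.74,-4.6,-4.1,0.4,0],[0.74,-4.6,-4.1,0.4,0],[0.74,-4.6,-4.1,0.4,0]]])

```text
t: 1.45
tool_pos: [0.4933, -0.0331, 0.2009]
tcp_rot: [0.615, 3.075, 0.006]
ft_force: [0.9, 1.0, -0.7]
width: 0.0742
```

Request:
play_rows(motion=[[[0.74,-4.6,-4.1,0.4,0],[0.74,-4.6,-4.1,0.4,0],[0.74,-4.6,-4.1,0.4,0],[0.74,-4.6,-4.1,0.4,0],[0.74,0,0,0,0.18],[0.74,0,0,0,0.18],[0.74,0,0,0,0.18],[0.74,0,0,0,0.18],[0.74,0,0,0,0.18],[0.74,0,0,0,0.18]]])

```text
t: 2.7
tool_pos: [0.6008, -0.2649, 0.1794]
tcp_rot: [-2.16, -2.278, -0.009]
ft_force: [-0.1, 0.5, 1.0]
width: 0.0739
```

```bash
python3 -c "
from h import *
go((.6067,-.2752),.10,.50+np.pi/2)"
```

```text
turn 1.124 -> j6~ 0.54  delta after turn [-0.02  1.21  7.94]
turn -2.018 -> j6~ -2.60  delta after turn [ 0.02 -1.21  7.94]
t 2.70 pos [ 0.6008 -0.2649  0.1794] delta now(cm) [-1.1   0.51  7.94] yaw 0.053 j6 -0.58 tilt [ 0.003  0.005 -1.   ] w 0.0739 F [-0.1  0.5  1. ]
```

Request:
play_rows(motion=[[[0.74,0,0,0.5,0.186],[0.74,0,0,0.5,0.186],[0.74,0,0,0.5,0.186],[0.74,0,0,0.5,0.186],[0.74,0,0,0.5,0.186],[0.74,0,0,0.5,0.186],[0.74,0,1.2,2,0.01],[0.74,0,0,3,0],[0.74,0,0,3,0],[0.74,0,0,2,0]]])

```text
t: 3.95
tool_pos: [0.6077, -0.2774, 0.0413]
tcp_rot: [-3.04, -0.775, -0.005]
ft_force: [0.1, -0.2, 0.8]
width: 0.0742
```

```bash
python3 -c "
from h import *
go((.6067,-.2752),.020,.50+np.pi/2)
f=grab('top'); print(rect(f,'black',(434,213),.006))
for n,u,v in(('top',434,213),('scene',251,330)):
    f=grab(n); i=f['image'][v-60:v+60,u-70:u+70,::-1]; cv2.imwrite('pics/d%s.png'%n,cv2.resize(i,None,fx=2.8,fy=2.8))
cv2.imwrite('pics/d.png',np.hstack([cv2.imread('pics/dtop.png'),cv2.imread('pics/dscene.png')]))"
```

```text
turn -0.001 -> j6~ 0.53  delta after turn [ 0.01 -0.23  2.14]
turn 3.141 -> j6~ 3.67  delta after turn [-0.01  0.23  2.14]
t 3.95 pos [ 0.6077 -0.2774  0.0413] delta now(cm) [ 0.01 -0.23  2.14] yaw -1.072 j6 0.53 tilt [ 0.002  0.005 -1.   ] w 0.0742 F [ 0.1 -0.2  0.8]
(array([ 0.49777158, -0.2586225 ]), 338.4820556640625, 142.61216735839844, np.float64(0.24405717559044615), array([426.33239963, 235.09803922]))
```

View pics/d.png

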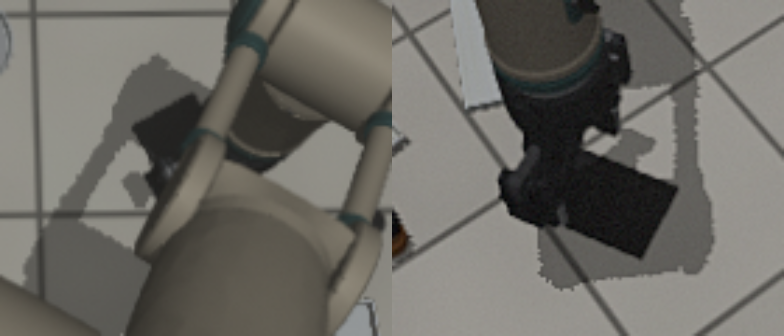

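The scene view shows the fingers straddling the sheet's short dimension. I'll correct 2 mm sideways and go down under guard.

Request:
play_rows(motion=[[[0.74,0,-0.2,0.8,0],[0.74,0,0,0.8,0],[0.74,0,0,0.5,0],[0.74,0,0,0.3,0],[0.74,0,0,0.2,0],[0.74,0,0,0.1,0],[0.74,0,0,0.1,0],[0.74,0,0,0.1,0],[0.74,0,0,0.1,0],[0.74,0,0,0,0]]])

```text
t: 5.35
tool_pos: [0.6087, -0.2766, 0.0131]
tcp_rot: [-3.043, -0.777, -0.011]
ft_force: [0.8, -1.1, -0.4]
width: 0.0742
```

```bash
python3 -c "
from h import *
go((.6067,-.2752),.010,.50+np.pi/2)"
```

```text
turn 0.000 -> j6~ 0.53  delta after turn [-0.11 -0.22  0.31]
turn -3.141 -> j6~ -2.61  delta after turn [0.11 0.22 0.31]
t 5.35 pos [ 0.6087 -0.2766  0.0131] delta now(cm) [-0.11 -0.22  0.31] yaw -1.071 j6 0.53 tilt [ 0.006  0.002 -1.   ] w 0.0742 F [ 0.8 -1.1 -0.4]
```

Request:
play_rows(motion=[[[0.74,-0.1,-0.3,0.2,0],[0.74,0,0,0.15,0],[0.74,0,0,0.15,0],[0.74,0,0,0.15,0],[0.74,0,0,0.15,0],[0.74,0,0,0.1,0],[0.74,0,0,0.1,0],[0.74,0,0,0.1,0],[0.74,0,0,0.1,0],[0.74,0,0,0,0]]])

```text
t: 6.6
tool_pos: [0.6065, -0.2743, 0.0023]
tcp_rot: [3.044, 0.778, 0.011]
ft_force: [-0.9, 0.1, 0.2]
width: 0.0743
```

```bash
python3 -c "
from h import *
go((.6067,-.2752),.005,.50+np.pi/2)"
```

```text
turn 0.000 -> j6~ 0.54  delta after turn [-0.02  0.09 -0.27]
turn -3.141 -> j6~ -2.61  delta after turn [ 0.02 -0.09 -0.27]
t 6.60 pos [ 0.6065 -0.2743  0.0023] delta now(cm) [-0.02  0.09 -0.27] yaw -1.07 j6 0.53 tilt [ 0.007  0.002 -1.   ] w 0.0743 F [-0.9  0.1  0.2]
```

Request:
play_rows(motion=[[[0.74,0,0,-0.4,0],[0.74,0,0,0,0],[0.4,0,0,0,0],[0.2,0,0,0,0],[0.2,0,0,0,0],[0.2,0,0,0,0],[0.2,0,0,0,0],[0.2,0,0,0,0],[0.2,0,0,0,0],[0.2,0,0,0,0]]])

```text
t: 7.85
tool_pos: [0.6067, -0.2745, 0.0071]
tcp_rot: [3.044, 0.778, 0.012]
ft_force: [-0.4, -0.5, 1.9]
width: 0.0616
```

```bash
python3 -c "
from h import *
go((.520,.035),.14,-.40+np.pi/2)"
```

```text
turn 0.900 -> j6~ 1.44  delta after turn [-19.95 -25.19 -13.31]
turn -2.241 -> j6~ -1.71  delta after turn [ 19.95  25.19 -13.31]
t 7.85 pos [ 0.6067 -0.2745  0.0071] delta now(cm) [  7.33 -31.29 -13.31] yaw -1.071 j6 0.53 tilt [ 0.007  0.002 -1.   ] w 0.0616 F [-0.4 -0.5  1.9]
```

Request:
play_rows(motion=[[[0,0,0,-0.5,0],[0,0,0,-1,0],[0,0,0,-1.5,0],[0,0,0,-2,0],[0,0,0,-2.5,0],[0,0,0,-2.5,0],[0,0,0,-2,0],[0,0,0,-1.5,0],[0,0,0,-1,0],[0,0,0,0,0]]])

```text
t: 9.1
tool_pos: [0.6058, -0.2748, 0.1633]
tcp_rot: [3.041, 0.777, 0.016]
ft_force: [0.5, -0.7, -1.0]
width: 0.0618
```

```bash
python3 -c "
from h import *
go((.520,.035),.10,-.40+np.pi/2)
f=grab('scene'); cv2.imwrite('pics/e.png',cv2.resize(f['image'][150:400,120:450,::-1],None,fx=2,fy=2))"
```

```text
turn 0.900 -> j6~ 1.44  delta after turn [-20.03 -25.17   6.21]
turn -2.241 -> j6~ -1.71  delta after turn [20.03 25.17  6.21]
t 9.10 pos [ 0.6058 -0.2748  0.1633] delta now(cm) [  7.28 -31.34   6.21] yaw -1.07 j6 0.54 tilt [ 0.011 -0.001 -1.   ] w 0.0618 F [ 0.5 -0.7 -1. ]
```

View pics/e.png

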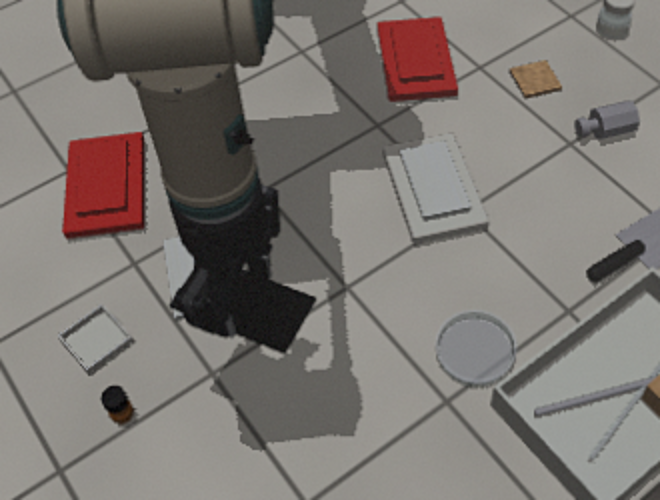

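Request:
play_rows(motion=[[[0,1.2,-5.2,0,0],[0,1.2,-5.2,0,0],[0,1.2,-5.2,0,0],[0,1.2,-5.2,0,0],[0,1.2,-5.2,0,0],[0,1.2,-5.2,0,0],[0,0,0,0.5,0.18],[0,0,0,1,0.18],[0,0,0,1,0.18],[0,0,0,1,0.18]]])

```text
t: 10.4
tool_pos: [0.511, 0.0445, 0.1165]
tcp_rot: [-3.115, 0.38, 0.01]
ft_force: [0.3, 0.5, -0.3]
width: 0.0618
```

```bash
python3 -c "
from h import *
go((.520,.035),.07,-.40+np.pi/2)"
```

```text
turn 0.157 -> j6~ 1.92  delta after turn [1.23 0.53 4.64]
turn -2.985 -> j6~ -1.22  delta after turn [-1.23 -0.53  4.64]
t 10.40 pos [0.511  0.0445 0.1165] delta now(cm) [1.13 0.72 4.64] yaw -1.814 j6 1.76 tilt [-0.006  0.004 -1.   ] w 0.0618 F [ 0.3  0.5 -0.3]
```

Request:
play_rows(motion=[[[0,0,0,0.5,0.155],[0,0.6,0.3,1,0],[0,0.6,0.2,1,0],[0,0,0,1,0],[0,0,0,1,0],[0,0,0,0.6,0],[0,0,0,0.4,0],[0,0,0,0.2,0],[0,0,0,0,0],[0,0,0,0,0]]])

```text
t: 11.65
tool_pos: [0.5179, 0.0349, 0.0526]
tcp_rot: [-3.078, 0.619, 0.021]
ft_force: [0.6, -0.2, -0.1]
width: 0.0614
```

```bash
python3 -c "
from h import *
go((.520,.035),.0375,-.40+np.pi/2)"
```

```text
turn 0.003 -> j6~ 1.90  delta after turn [ 0.21 -0.09  1.51]
turn -3.138 -> j6~ -1.24  delta after turn [-0.21  0.09  1.51]
t 11.65 pos [0.5179 0.0349 0.0526] delta now(cm) [ 0.21 -0.09  1.51] yaw -1.968 j6 1.90 tilt [-0.013  0.005 -1.   ] w 0.0614 F [ 0.6 -0.2 -0.1]
```

Request:
play_rows(motion=[[[0,0.2,-0.1,0.4,0],[0,0.0,0,0.3,0],[0,0,0,0.2,0],[0,0,0,0.2,0],[0,0,0,0.15,0],[0,0,0,0.15,0],[0,0,0,0.1,0],[0,0,0,0.1,0],[0,0,0,0,0],[0,0,0,0,0]]])

```text
t: 12.9
tool_pos: [0.5204, 0.0351, 0.0374]
tcp_rot: [-3.078, 0.618, 0.018]
ft_force: [-1.1, -0.5, 0.6]
width: 0.0611
```

```bash
python3 -c "
from h import *
go((.520,.035),.0375,-.40+np.pi/2)"
```

```text
turn 0.003 -> j6~ 1.90  delta after turn [-0.04  0.03 -0.01]
turn -3.138 -> j6~ -1.24  delta after turn [ 0.04 -0.03 -0.01]
t 12.90 pos [0.5204 0.0351 0.0374] delta now(cm) [-0.04  0.03 -0.01] yaw -1.967 j6 1.90 tilt [-0.011  0.004 -1.   ] w 0.0611 F [-1.1 -0.5  0.6]
```

Request:
play_rows(motion=[[[0,0,0,0.1,0],[0,0,0,0,0],[0.55,0,0,0,0],[0.65,0,0,0,0],[0.75,0,0,0,0],[0.75,0,0,0,0],[0.75,0,0,-1,0],[0.75,0,0,-2,0],[0.75,0,0,-3,0],[0.75,0,0,-4,0]]])

```text
t: 14.15
tool_pos: [0.5197, 0.0348, 0.1376]
tcp_rot: [-3.079, 0.619, 0.029]
ft_force: [0.5, -1.6, -0.1]
width: 0.0748
```

```bash
python3 -c "
from h import *
go((.4456,-.2665),.14,-.39+np.pi/2)"
```

```text
turn -0.007 -> j6~ 1.89  delta after turn [ 4.59 30.68 -0.25]
turn 3.135 -> j6~ 5.03  delta after turn [ -4.59 -30.68  -0.25]
t 14.15 pos [0.5197 0.0348 0.1376] delta now(cm) [ 4.8  30.65 -0.25] yaw -1.967 j6 1.90 tilt [-0.018  0.005 -1.   ] w 0.0748 F [ 0.5 -1.6 -0.1]
```

Request:
play_rows(motion=[[[0.7,0.8,5.1,0,0],[0.7,0.8,5.1,0,0],[0.7,0.8,5.1,0,0],[0.7,0.8,5.1,0,0],[0.7,0.8,5.1,0,0],[0.7,0.8,5.1,0,0],[0.7,0,0,2,0],[0.7,0,0,3,0],[0.7,0,0,3,0],[0.7,0,0,1,0]]])

```text
t: 15.4
tool_pos: [0.4516, -0.2798, 0.059]
tcp_rot: [3.075, -0.617, 0.014]
ft_force: [-0.4, 1.1, 0.6]
width: 0.0726
```

```bash
python3 -c "
from h import *
go((.4456,-.2665),.01,-.39+np.pi/2)
f=grab('top','top1.png'); g=grab('scene','scene1.png')
c=np.float32([[a*.062,b*.032] for a,b in((1,1),(-1,1),(-1,-1),(1,-1))])
print('sheet',rect(f,'black',(309,249),.036)[:4])
print('sheet scene',rect(g,'black',(337,240),.036)[:4])
u,v=309,249; cv2.imwrite('pics/s1.png',cv2.resize(f['image'][v-50:v+50,u-60:u+60,::-1],None,fx=5,fy=5,interpolation=cv2.INTER_CUBIC))"
```

```text
turn -0.006 -> j6~ 1.28  delta after turn [-1.11 -1.02  4.89]
turn 3.136 -> j6~ 4.42  delta after turn [1.11 1.02 4.89]
t 15.40 pos [ 0.4516 -0.2798  0.059 ] delta now(cm) [-1.12 -1.01  4.89] yaw -1.967 j6 1.28 tilt [ 0.008 -0.007 -1.   ] w 0.0726 F [-0.4  1.1  0.6]
sheet (array([0.5199856 , 0.03442095]), 122.89193725585938, 62.6606330871582, np.float64(-0.39717052916896733))
sheet scene (array([0.5214928, 0.0335052]), 127.2594985961914, 64.48960876464844, np.float64(-0.3991802836855953))
```

View pics/s1.png

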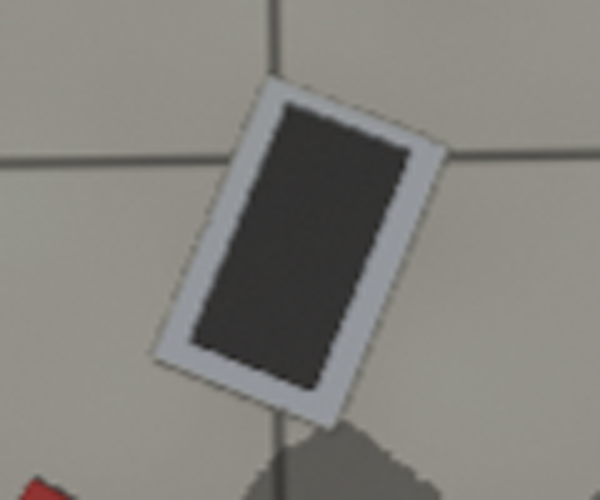

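Request:
play_rows(motion=[[[0.7,-0.6,-0.5,0,0],[0.7,-0.5,-0.5,0.5,0],[0.7,0,0,1,0],[0.7,0,0,1,0],[0.7,0,0,0.7,0],[0.7,0,0,0.4,0],[0.7,0,0,0.2,0],[0.7,0,0,0.1,0],[0.7,0,0,0,0],[0.7,0,0,0,0]]])

```text
t: 16.75
tool_pos: [0.448, -0.2672, 0.0208]
tcp_rot: [3.072, -0.615, 0.024]
ft_force: [-1.0, 1.2, 0.0]
width: 0.0726
```

```bash
python3 -c "
from h import *
go((.4456,-.2665),.0105,-.39+np.pi/2)"
```

```text
turn -0.005 -> j6~ 1.29  delta after turn [-0.27  0.03  1.03]
turn 3.137 -> j6~ 4.43  delta after turn [ 0.27 -0.03  1.03]
t 16.75 pos [ 0.448  -0.2672  0.0208] delta now(cm) [-0.27  0.03  1.03] yaw -1.966 j6 1.30 tilt [ 0.014 -0.011 -1.   ] w 0.0726 F [-1.   1.2  0. ]
```

Request:
play_rows(motion=[[[0.7,-0.3,0,0.4,0],[0.7,-0.1,0,0.3,0],[0.7,0,0,0.2,0],[0.7,0,0,0.1,0],[0.3,0,0,0,0],[0,0,0,0,0],[0,0,0,0,0],[0,0,0,0,0],[0,0,0,0,0],[0,0,0,0,0]]])

```text
t: 18.0
tool_pos: [0.4442, -0.2657, 0.0109]
tcp_rot: [3.072, -0.614, 0.025]
ft_force: [0.2, -0.3, 0.7]
width: 0.0577
```

```bash
python3 -c "
from h import *
go((.4456,-.2665),.0105,-.39+np.pi/2)"
```

```text
turn -0.005 -> j6~ 1.29  delta after turn [0.16 0.02 0.05]
turn 3.137 -> j6~ 4.43  delta after turn [-0.16 -0.02  0.05]
t 18.00 pos [ 0.4442 -0.2657  0.0109] delta now(cm) [0.16 0.02 0.05] yaw -1.965 j6 1.29 tilt [ 0.014 -0.012 -1.   ] w 0.0577 F [ 0.2 -0.3  0.7]
```

Request:
play_rows(motion=[[[0,0,0,-0.5,0],[0,0,0,-1,0],[0,0,0,-2,0],[0,0,0,-2.5,0],[0,0,0,-2.5,0],[0,0,0,-2,0],[0,0,0,-1,0],[0,-0.8,-5,0,0],[0,-0.8,-5,0,0],[0,-0.8,-5,0,0]]])

```text
t: 19.25
tool_pos: [0.479, -0.1166, 0.1312]
tcp_rot: [3.068, -0.626, 0.029]
ft_force: [0.7, -0.7, -1.7]
width: 0.0577
```

Request:
play_rows(motion=[[[0,-0.8,-5,0,0],[0,-0.8,-5,0,0],[0,-0.8,-4,0,0],[0,0,0,1,0],[0,0,0,1,0],[0,0,0,0,0],[0,0,0,0,0],[0,0,0,0,0],[0,0,0,0,0],[0,0,0,0,0]]])

```text
t: 20.5
tool_pos: [0.5113, 0.0256, 0.1084]
tcp_rot: [3.068, -0.626, 0.026]
ft_force: [0.0, 0.6, -2.0]
width: 0.0579
```

```bash
python3 -c "
from h import *
go((.520,.0347),.0475,-.40+np.pi/2)"
```

```text
turn -0.003 -> j6~ 1.90  delta after turn [ 0.34 -1.23  6.09]
turn 3.139 -> j6~ 5.04  delta after turn [-0.34  1.23  6.09]
t 20.50 pos [0.5113 0.0256 0.1084] delta now(cm) [ 0.33 -1.23  6.09] yaw -1.973 j6 1.90 tilt [ 0.014 -0.014 -1.   ] w 0.0579 F [ 0.   0.6 -2. ]
```

Request:
play_rows(motion=[[[0,0.1,-0.6,0.5,0],[0,0.1,-0.6,1,0],[0,0,0,1.2,0],[0,0,0,1.2,0],[0,0,0,0.8,0],[0,0,0,0.4,0],[0,0,0,0.2,0],[0,0,0,0,0],[0,0,0,0,0],[0,0,0,0,0]]])

```text
t: 21.75
tool_pos: [0.5192, 0.0359, 0.0515]
tcp_rot: [3.068, -0.626, 0.025]
ft_force: [0.1, 0.7, -2.4]
width: 0.0574
```

```bash
python3 -c "
from h import *
go((.520,.0347),.0475,-.40+np.pi/2)"
```

```text
turn -0.002 -> j6~ 1.93  delta after turn [0.11 0.08 0.4 ]
turn 3.139 -> j6~ 5.07  delta after turn [-0.11 -0.08  0.4 ]
t 21.75 pos [0.5192 0.0359 0.0515] delta now(cm) [0.11 0.08 0.4 ] yaw -1.973 j6 1.93 tilt [ 0.014 -0.014 -1.   ] w 0.0574 F [ 0.1  0.7 -2.4]
```

Good lateral position (0.5–1 mm). Lower, press lightly, release.

Request:
play_rows(motion=[[[0,-0.1,0.1,0.2,0],[0,0,0,0.15,0],[0,0,0,0.1,0],[0,0,0,0.1,0],[0,0,0,0.1,0],[0,0,0,0,0],[0,0,0,0,0],[0,0,0,0,0],[0,0,0,0,0],[0,0,0,0,0]]])

```text
t: 23.0
tool_pos: [0.5183, 0.0353, 0.047]
tcp_rot: [3.068, -0.626, 0.028]
ft_force: [-0.9, -1.0, 0.6]
width: 0.0577
```

```bash
python3 -c "
from h import *
go((.520,.0347),.0475,-.40+np.pi/2)"
```

```text
turn -0.002 -> j6~ 1.92  delta after turn [ 0.18 -0.01 -0.05]
turn 3.139 -> j6~ 5.07  delta after turn [-0.18  0.01 -0.05]
t 23.00 pos [0.5183 0.0353 0.047 ] delta now(cm) [ 0.18 -0.01 -0.05] yaw -1.973 j6 1.93 tilt [ 0.015 -0.014 -1.   ] w 0.0577 F [-0.9 -1.   0.6]
```

Request:
play_rows(motion=[[[0.5,0,0,0,0],[0.6,0,0,0,0],[0.65,0,0,0,0],[0.65,0,0,0,0],[0.65,0,0,-1,0],[0.65,0,0,-2,0],[0.65,0,0,-3,0],[0.65,0,0,-3,-0.18],[0.65,0,0,0,-0.18],[0.65,0,0,0,-0.18]]])

```text
t: 24.25
tool_pos: [0.518, 0.0365, 0.1437]
tcp_rot: [3.117, 0.242, 0.029]
ft_force: [0.1, -0.3, -0.9]
width: 0.0703
```

Request:
play_rows(motion=[[[0.65,0,0,0,-0.18],[0.65,0,0,0,-0.18],[0.65,0,0,0,-0.18],[0.65,0,0,0,-0.18],[0.65,0,0,0,-0.18],[0.65,0,0,0,-0.18],[0.65,0,0,0,0],[0.65,0,0,0,0],[0.65,0,0,0,0],[0.65,0,0,0,0]]])

```text
t: 25.5
tool_pos: [0.5188, 0.0367, 0.1502]
tcp_rot: [2.511, 1.84, 0.022]
ft_force: [0.2, -0.0, 0.8]
width: 0.0705
```

```bash
python3 -c "
from h import *
go((.4537,.2725),.10,-.348)"
```

```text
turn 0.042 -> j6~ 0.30  delta after turn [ 19.96 -14.31   4.49]
turn -3.099 -> j6~ -2.84  delta after turn [-19.96  14.31   4.49]
t 25.50 pos [0.5188 0.0367 0.1502] delta now(cm) [ 20.55 -13.46   4.49] yaw -0.306 j6 0.26 tilt [ 0.028 -0.014 -1.   ] w 0.0705 F [ 0.2 -0.   0.8]
```

Request:
play_rows(motion=[[[0.65,4.1,-2.7,0,0],[0.65,4.1,-2.7,0,0],[0.65,4.1,-2.7,0,0],[0.65,4.1,-2.7,0,0],[0.65,4.1,-2.7,0,0],[0.65,0,0,1,0.04],[0.65,0,0,2,0],[0.65,0,0,3,0],[0.65,0,0,2,0],[0.65,0,0,0,0]]])

```text
t: 26.75
tool_pos: [0.4555, 0.2805, 0.0632]
tcp_rot: [2.554, 1.779, 0.03]
ft_force: [0.9, -1.1, 0.5]
width: 0.0704
```

```bash
python3 -c "
from h import *
go((.4537,.2725),.012,-.348)
f=grab('top','top2.png'); g=grab('scene','scene2.png')
print('plate',rect(f,'pale',(309,249),.046)[:4]); print('scene',rect(g,'pale',(337,235),.046)[:4])
print('sheet',rect(f,'black',(309,249),.036)[:4])
u,v=309,249; a=cv2.resize(f['image'][v-50:v+50,u-45:u+45,::-1],None,fx=4,fy=4); u,v=337,235; b=cv2.resize(g['image'][v-50:v+50,u-45:u+45,::-1],None,fx=4,fy=4); cv2.imwrite('pics/s2.png',np.hstack([a,b]))"
```

```text
turn -0.006 -> j6~ 0.81  delta after turn [-0.81 -0.08  5.12]
turn 3.135 -> j6~ 3.95  delta after turn [0.81 0.08 5.12]
t 26.75 pos [0.4555 0.2805 0.0632] delta now(cm) [-0.81 -0.08  5.12] yaw -0.354 j6 0.81 tilt [ 0.033 -0.013 -0.999] w 0.0704 F [ 0.9 -1.1  0.5]
plate (array([0.51698975, 0.03442802]), 143.6698455810547, 90.63927459716797, np.float64(-0.3964951515165236))
scene (array([0.52504718, 0.04910102]), 110.6885986328125, 29.84600067138672, np.float64(-0.36428421813201517))
sheet (array([0.7306759, 0.1330188]), 80.03695678710938, 20.470108032226562, np.float64(1.483626004310532))
```

View pics/s2.png

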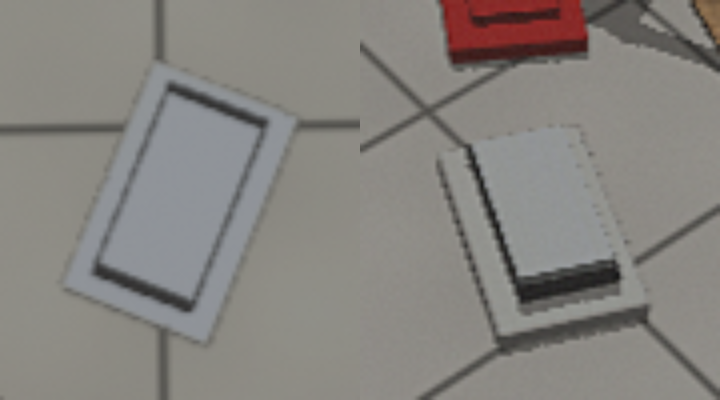

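Request:
play_rows(motion=[[[0.65,-0.4,0,0.5,0],[0.65,-0.4,-0.1,1,0],[0.65,0,0,1.2,0],[0.65,0,0,1,0],[0.65,0,0,0.6,0],[0.65,0,0,0.3,0],[0.65,0,0,0.1,0],[0.65,0,0,0,0],[0.65,0,0,0,0],[0.65,0,0,0,0]]])

```text
t: 28.1
tool_pos: [0.4566, 0.2736, 0.017]
tcp_rot: [2.553, 1.777, 0.044]
ft_force: [-0.2, -0.3, 0.1]
width: 0.0707
```

```bash
python3 -c "
from h import *
go((.4537,.2725),.011,-.348)"
```

```text
turn -0.007 -> j6~ 0.80  delta after turn [-0.21 -0.26  0.59]
turn 3.135 -> j6~ 3.94  delta after turn [0.21 0.26 0.59]
t 28.10 pos [0.4566 0.2736 0.017 ] delta now(cm) [-0.21 -0.26  0.59] yaw -0.355 j6 0.81 tilt [ 0.041 -0.009 -0.999] w 0.0707 F [-0.2 -0.3  0.1]
```

Request:
play_rows(motion=[[[0.65,-0.2,-0.3,0.3,0],[0.65,0,0,0.25,0],[0.3,0,0,0,0],[-0.1,0,0,0,0],[-0.1,0,0,0,0],[-0.1,0,0,0,0],[-0.1,0,0,0,0],[-0.1,0,0,-0.5,0],[-0.1,0,0,-2,0],[-0.1,0,0,-3,0]]])

```text
t: 29.35
tool_pos: [0.449, 0.2724, 0.0662]
tcp_rot: [2.554, 1.778, 0.035]
ft_force: [-0.2, -0.7, -0.3]
width: 0.0532
```

```bash
python3 -c "
from h import *
go((.520,.0347),.0575,-.35)
g=grab('scene'); print(rect(g,'cork',(387,185),.05))"
```

```text
turn -0.005 -> j6~ 0.80  delta after turn [-19.9   14.78   1.39]
turn 3.137 -> j6~ 3.94  delta after turn [ 19.9  -14.78   1.39]
t 29.35 pos [0.449  0.2724 0.0662] delta now(cm) [-19.83  14.88   1.39] yaw -0.355 j6 0.81 tilt [ 0.035 -0.011 -0.999] w 0.0532 F [-0.2 -0.7 -0.3]
(array([0.43337717, 0.26770923]), 72.25247192382812, 40.670188903808594, np.float64(-0.7616152027566594), array([384.17901235, 173.46296296]))
```

Request:
play_rows(motion=[[[-0.1,-2,1.5,-2,0],[-0.1,-4,3,-1,0],[-0.1,-4,3,0,0],[-0.1,-4,3,0,0],[-0.1,-4,3,0,0],[-0.1,-1.5,1,0,0],[-0.1,0,0,0,0],[-0.1,0,0,0,0],[-0.1,0,0,0,0],[-0.1,0,0,0,0]]])

```text
t: 30.65
tool_pos: [0.5221, 0.0372, 0.1087]
tcp_rot: [2.546, 1.781, 0.059]
ft_force: [-0.2, 0.5, -0.7]
width: 0.053
```

```bash
python3 -c "
from h import *
go((.520,.0347),.0575,-.35)"
```

```text
turn -0.000 -> j6~ 0.29  delta after turn [-0.37 -0.36  5.1 ]
turn 3.141 -> j6~ 3.43  delta after turn [0.37 0.36 5.1 ]
t 30.65 pos [0.5221 0.0372 0.1087] delta now(cm) [-0.37 -0.36  5.1 ] yaw -0.35 j6 0.29 tilt [ 0.05  -0.006 -0.999] w 0.0530 F [-0.2  0.5 -0.7]
```

Request:
play_rows(motion=[[[-0.1,-0.3,-0.3,1.5,0],[-0.1,0,0,1.5,0],[-0.1,0,0,1,0],[-0.1,0,0,0.5,0],[-0.1,0,0,0,0],[-0.1,0,0,0,0],[-0.1,0,0,0,0],[-0.1,0,0,0,0],[-0.1,0,0,0,0],[-0.1,0,0,0,0]]])

```text
t: 31.9
tool_pos: [0.5217, 0.0379, 0.0642]
tcp_rot: [2.541, 1.785, 0.065]
ft_force: [0.2, -0.2, 0.2]
width: 0.0531
```

```bash
python3 -c "
from h import *
go((.520,.0347),.0575,-.35)
g=grab('scene'); u,v=337,225;a=cv2.resize(g['image'][v-60:v+60,u-60:u+60,::-1],None,fx=5,fy=5); cv2.imwrite('pics/s3.png',a)"
```

```text
turn 0.004 -> j6~ 0.29  delta after turn [-0.36 -0.08  0.66]
turn -3.138 -> j6~ -2.85  delta after turn [0.36 0.08 0.66]
t 31.90 pos [0.5217 0.0379 0.0642] delta now(cm) [-0.36 -0.08  0.66] yaw -0.346 j6 0.29 tilt [ 0.055 -0.005 -0.998] w 0.0531 F [ 0.2 -0.2  0.2]
```

View pics/s3.png

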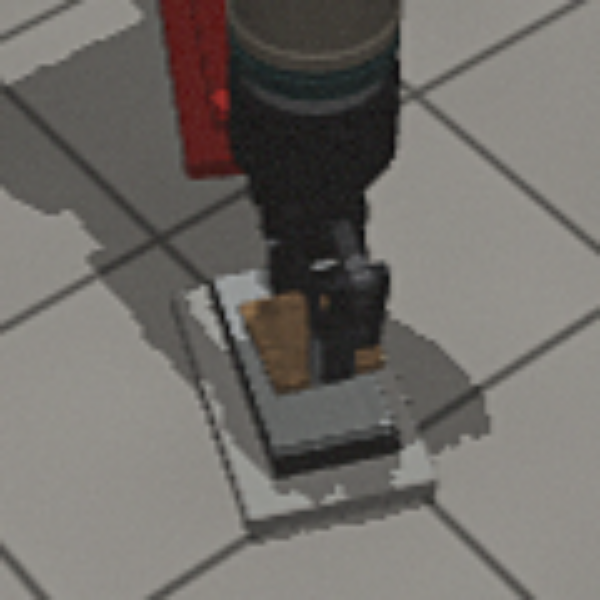

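Request:
play_rows(motion=[[[-0.1,-0.35,-0.1,0.2,0],[-0.1,0,0,0.2,0],[-0.1,0,0,0.15,0],[-0.1,0,0,0.1,0],[-0.1,0,0,0.1,0],[0.4,0,0,0,0],[0.5,0,0,0,0],[0.6,0,0,0,0],[0.65,0,0,0,0],[0.65,0,0,-0.3,0]]])

```text
t: 33.2
tool_pos: [0.5193, 0.0347, 0.0607]
tcp_rot: [2.541, 1.786, 0.064]
ft_force: [-0.3, 0.7, -0.1]
width: 0.0707
```

```bash
python3 -c "
from h import *
go((.520,.0347),.0575,-.35)"
```

```text
turn 0.004 -> j6~ 0.29  delta after turn [0.02 0.04 0.33]
turn -3.138 -> j6~ -2.86  delta after turn [-0.02 -0.04  0.33]
t 33.20 pos [0.5193 0.0347 0.0607] delta now(cm) [0.02 0.04 0.33] yaw -0.346 j6 0.28 tilt [ 0.054 -0.005 -0.999] w 0.0707 F [-0.3  0.7 -0.1]
```

Request:
play_rows(motion=[[[0.4,0,0,-1.5,0],[0.2,0,0,-3,0],[0.2,0,0,-3,0],[0.2,0,0,-3,0],[0.2,4,-2,0,0],[0.2,4,-2,0,0],[0.2,0,0,0,0],[0.2,0,0,0,0],[0.2,0,0,0,0],[0.2,0,0,0,0]]])

```text
t: 34.45
tool_pos: [0.5052, 0.124, 0.1769]
tcp_rot: [2.539, 1.777, 0.077]
ft_force: [0.9, 0.8, -0.9]
width: 0.0515
```

Run:
```python
from h import *
f=grab('top','top3.png'); g=grab('scene','scene3.png')
for n,h in(('t',f),('s',g)):
    c=rect(h,'cork',(309,249) if n=='t' else (337,233),.054); print('pad',n,c[0].round(4),c[1:4])
    m=cv2.morphologyEx(mask(h['image'],'grey'),cv2.MORPH_CLOSE,np.ones((3,3)))
    _,l,st,ce=cv2.connectedComponentsWithStats(m); uv=(205,225) if n=='t' else (425,211)
    i=min([i for i in range(1,len(st)) if st[i,4]>60],key=lambda i:np.hypot(*(ce[i]-uv)))
    v,u=np.nonzero(l==i); P=onz(h,np.c_[u,v],.02)[:,:2]*1000
    a=np.array([-np.cos(1.232),-np.sin(1.232)]); b=np.array([-a[1],a[0]])
    s=P@a; q=P@b; 
    print(n,'s range',s.min(),s.max(),'n',len(s))
    for k in np.arange(s.max(),s.min(),-5):
        w=q[(s<=k)&(s>k-5)]
        if len(w): print(round(s.max()-k+2.5,1),w.min().round(1),w.max().round(1))
    o=s.max()*a; print('tip pt with q=0',o, 'b',b)
crop=lambda h,u,v:cv2.resize(h['image'][v-30:v+30,u-40:u+40,::-1],None,fx=5,fy=5,interpolation=cv2.INTER_CUBIC)
cv2.imwrite('pics/w.png',np.vstack([np.hstack([crop(f,207,225),crop(g,425,210)]),np.hstack([crop(f,309,249),crop(g,337,233)])]))
go((.56,.22),.1,-.339)
```

```text
pad t [0.5217 0.0344] (56.86609649658203, 56.24671936035156, np.float64(1.2326524995006092))
t s range -498.68413807258963 -456.59610177437617 n 90
2.5 386.7 392.8
7.5 392.0 398.9
12.5 395.8 404.9
17.5 399.6 416.4
22.5 405.7 424.8
27.5 416.4 436.4
32.5 425.6 444.8
37.5 436.3 458.7
42.5 445.6 463.3
tip pt with q=0 [151.7506652  430.64107534] b [ 0.94315539 -0.33235208]
pad s [0.5211 0.0346] (58.572532653808594, 58.11054992675781, np.float64(1.2297836092163212))
s s range -506.74592210371844 -412.9781629573573 n 413
2.5 445.7 466.5
7.5 440.0 465.8
12.5 436.8 466.6
17.5 438.4 473.0
22.5 440.1 474.7
27.5 438.5 476.3
32.5 432.7 477.1
37.5 426.9 475.6
42.5 427.8 477.3
47.5 429.5 478.9
52.5 427.0 476.6
57.5 428.6 478.2
62.5 427.0 476.7
67.5 427.8 478.4
72.5 429.5 476.0
77.5 427.0 472.8
82.5 428.7 467.3
87.5 430.4 464.9
92.5 428.7 451.1
tip pt with q=0 [137.2541524  389.50258116] b [ 0.94315539 -0.33235208]
turn -0.011 -> j6~ 0.46  delta after turn [10.74  1.49  7.97]
turn 3.131 -> j6~ 3.60  delta after turn [-10.74  -1.49   7.97]
t 34.55 pos [0.5052 0.1241 0.1768] delta now(cm) [10.75  1.37  7.97] yaw -0.35 j6 0.47 tilt [ 0.065 -0.005 -0.998] w 0.0512 F [ 0.6 -0.2 -0.5]
```

View pics/w.png

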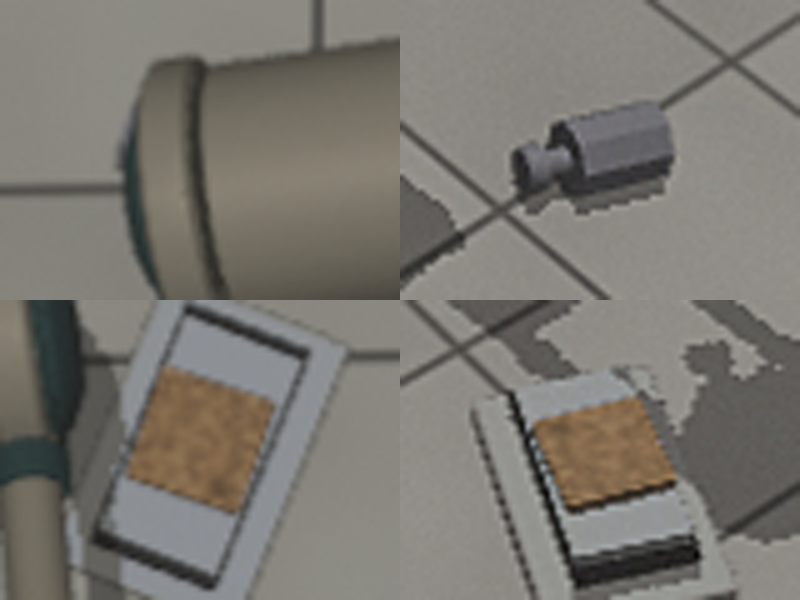

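Run:
```python
from h import *
f=dict(cams.grab_frame('top')); f['image']=cv2.imread('pics/top0.png')[:,:,::-1].copy()
g=dict(cams.grab_frame('scene')); g['image']=cv2.imread('pics/scene3.png')[:,:,::-1].copy()
m=cv2.morphologyEx(mask(f['image'],'grey'),cv2.MORPH_CLOSE,np.ones((3,3)))
_,l,st,ce=cv2.connectedComponentsWithStats(m)
i=min([i for i in range(1,len(st)) if st[i,4]>60],key=lambda i:np.hypot(*(ce[i]-(205,225))))
v,u=np.nonzero(l==i); P=onz(f,np.c_[u,v],.02)[:,:2]*1000
a=np.array([-np.cos(1.232),-np.sin(1.232)]); b=np.array([-a[1],a[0]]); s=P@a;q=P@b
print('s',s.min(),s.max())
for k in np.arange(s.max(),s.min(),-5):
    w=q[(s<=k)&(s>k-5)]; print(round(s.max()-k+2.5,1),w.min().round(1),w.max().round(1),round((w.min()+w.max())/2,1))
q0=np.median([ (q[(s<=k)&(s>k-4)].min()+q[(s<=k)&(s>k-4)].max())/2 for k in np.arange(s.max(),s.min()+4,-4)])
for d in (6,): k=(s.max()-d)*a+q0*b; print('knob centre',k,'q0',q0)
T=[np.r_[(s.max()-d)*a+q0*b,20]/1000 for d in(0,6,19,26,78)]
print(proj(f,T).round(1)); print('scene',proj(g,T).round(1))
```

```text
s -498.68413807258963 -416.08208912938784
2.5 442.7 463.4 453.1
7.5 441.9 464.2 453.1
12.5 442.7 463.4 453.1
17.5 446.5 459.6 453.0
22.5 446.5 464.2 455.3
27.5 434.2 471.1 452.7
32.5 434.9 472.7 453.8
37.5 436.5 472.7 454.6
42.5 434.1 473.4 453.8
47.5 435.7 472.7 454.2
52.5 434.9 473.4 454.2
57.5 434.9 473.4 454.1
62.5 435.6 472.7 454.1
67.5 436.4 473.4 454.9
72.5 435.6 471.9 453.7
77.5 436.3 473.4 454.9
82.5 445.6 466.4 456.0
knob centre [568.60071133 247.15594133] q0 454.1360350111804
[[223.1 231.1]
 [220.8 230.3]
 [215.8 228.6]
 [213.1 227.7]
 [193.2 221. ]]
scene [[409.  214.4]
 [411.1 213.8]
 [415.5 212.7]
 [417.9 212.1]
 [435.5 207.6]]
```

```bash
python3 -c "
from h import *
go((.5688,.249),.020,-.335)"
```

```text
turn -0.015 -> j6~ 0.46  delta after turn [13.61  0.93 15.98]
turn 3.127 -> j6~ 3.60  delta after turn [-13.61  -0.93  15.98]
t 34.65 pos [0.5051 0.1244 0.1767] delta now(cm) [13.62  0.73 15.98] yaw -0.35 j6 0.47 tilt [ 0.064 -0.005 -0.998] w 0.0513 F [-0.5 -0.4 -0.5]
```

Request:
play_rows(motion=[[[0.1,4.5,0.3,2,-0.015],[0.1,4.5,0.3,2,0],[0.1,4.5,0.3,2,0],[0.1,0,0,3,0],[0.1,0,0,2,0],[0.1,0,0,0,0],[0.1,0,0,0,0],[0.1,0,0,0,0],[0.1,0,0,0,0],[0.1,0,0,0,0]]])

```text
t: 35.9
tool_pos: [0.5715, 0.2506, 0.0698]
tcp_rot: [2.525, 1.79, 0.087]
ft_force: [1.0, -0.7, -0.2]
width: 0.0471
```

```bash
python3 -c "
from h import *
go((.5688,.249),.020,-.335)"
```

```text
turn -0.003 -> j6~ 0.67  delta after turn [-0.34 -0.54  4.95]
turn 3.139 -> j6~ 3.81  delta after turn [0.34 0.54 4.95]
t 35.90 pos [0.5715 0.2506 0.0698] delta now(cm) [-0.34 -0.54  4.95] yaw -0.338 j6 0.67 tilt [ 0.072 -0.005 -0.997] w 0.0471 F [ 1.  -0.7 -0.2]
```

Request:
play_rows(motion=[[[0.1,-0.3,-0.5,1,0],[0.1,0,0,1.5,0],[0.1,0,0,1.2,0],[0.1,0,0,0.7,0],[0.1,0,0,0.3,0],[0.1,0,0,0,0],[0.1,0,0,0,0],[0.1,0,0,0,0],[0.1,0,0,0,0],[0.1,0,0,0,0]]])

```text
t: 37.15
tool_pos: [0.5692, 0.2492, 0.0195]
tcp_rot: [2.525, 1.79, 0.088]
ft_force: [0.9, -0.2, -0.3]
width: 0.0465
```

```bash
python3 -c "
from h import *
go((.5688,.249),.020,-.335)
g=grab('scene'); u,v=415,205;a=cv2.resize(g['image'][v-50:v+50,u-50:u+50,::-1],None,fx=5,fy=5); cv2.imwrite('pics/w2.png',a)"
```

```text
turn -0.003 -> j6~ 0.67  delta after turn [-0.03 -0.03 -0.05]
turn 3.139 -> j6~ 3.82  delta after turn [ 0.03  0.03 -0.05]
t 37.15 pos [0.5692 0.2492 0.0195] delta now(cm) [-0.03 -0.03 -0.05] yaw -0.338 j6 0.68 tilt [ 0.072 -0.004 -0.997] w 0.0465 F [ 0.9 -0.2 -0.3]
```

View pics/w2.png

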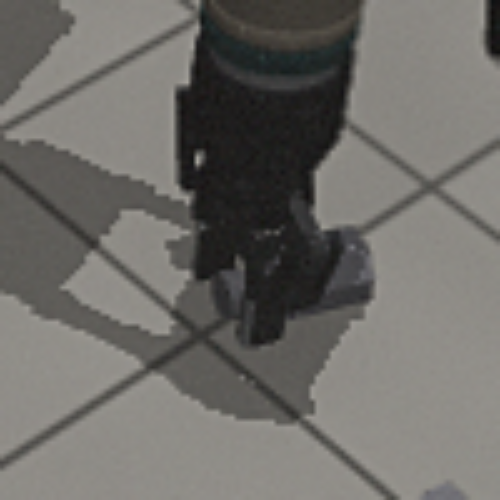

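The view shows the fingers straddling the knob. Close, then swing the knob up on an arc about the foot edge.

Request:
play_rows(motion=[[[-0.3,0,0,0,0],[-0.6,0,0,0,0],[-0.7,0,0,0,0],[-0.7,0,0,0,0],[-0.7,0,0,0,0],[-0.7,0,0,0,0],[-0.7,0.46,0,-1.22,0],[-0.7,0.66,0,-1.12,0],[-0.7,0.84,0,-1.0,0],[-0.7,0,0,0,0]]])

```text
t: 38.45
tool_pos: [0.5712, 0.2686, 0.0532]
tcp_rot: [2.526, 1.792, 0.078]
ft_force: [-0.3, -0.1, -6.0]
width: 0.0232
```

```bash
python3 -c "
from h import *
go((.520,.0347),.12,-.335)
s=env.state(); print(s['moment'].round(2))
g=grab('scene','scene4.png')"
```

```text
turn -0.002 -> j6~ 0.70  delta after turn [-23.67   3.29  -6.85]
turn 3.140 -> j6~ 3.84  delta after turn [23.67 -3.29 -6.85]
t 38.45 pos [0.5712 0.2686 0.0532] delta now(cm) [-23.66   3.34  -6.85] yaw -0.337 j6 0.70 tilt [ 0.067 -0.006 -0.998] w 0.0232 F [-0.3 -0.1 -6. ]
[-0.28  0.17 -0.01]
```

```bash
python3 -c "
from h import *
g=cv2.imread('pics/scene4.png'); u,v=415,205;cv2.imwrite('pics/w3.png',cv2.resize(g[v-50:v+50,u-50:u+50],None,fx=5,fy=5))"
```

```text
(no output)
```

View pics/w3.png

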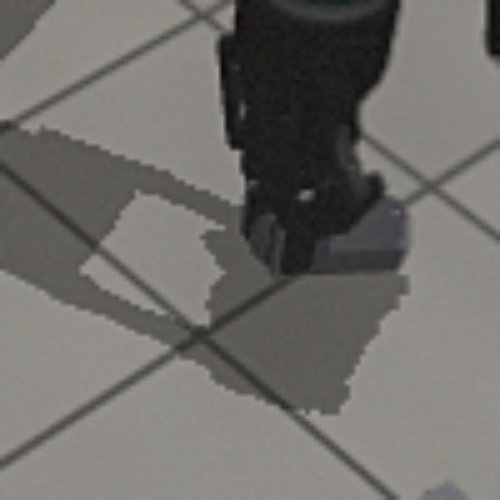

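Run:
```python
from h import *
g=cams.grab_frame('scene'); s=env.state(); K=s['tool_pos']; h=np.array([.33,.944,0])
print('t',s['t'],s['ft_force'].round(1),s['moment'].round(2))
im=cv2.imread('pics/scene4.png')[:,:,::-1]; m=mask(im,'grey')[180:215,425:460]; v,u=np.nonzero(m); print('seen u max',u.max()+425,'centroid of body',u.mean()+425,v.mean()+180,len(u))
for th in (0,10,20,30,40):
    t=np.deg2rad(th); d=np.cos(t)*h-np.sin(t)*np.array([0,0,1])
    print(th,'foot',proj(g,K+.072*d).round(1),'mid body',proj(g,K+.046*d).round(1),'shoulder',proj(g,K+.02*d).round(1))
```

```text
t 38.55 [-0.3  0.3 -6.9] [-0.21  0.14  0.01]
seen u max 446 centroid of body 437.14410480349346 200.15720524017468 229
0 foot [[443.6 196. ]] mid body [[434.8 198.2]] shoulder [[425.9 200.5]]
10 foot [[442.2 199.4]] mid body [[433.9 200.4]] shoulder [[425.5 201.4]]
20 foot [[440.1 202.8]] mid body [[432.6 202.6]] shoulder [[425.  202.4]]
30 foot [[437.5 206.2]] mid body [[431.  204.8]] shoulder [[424.2 203.4]]
40 foot [[434.3 209.4]] mid body [[428.9 206.9]] shoulder [[423.4 204.3]]
```

Force and projection show the weight is hanging in the grip, tilted only about 10°, so pad friction holds it against rotation. I'll lower it close to the bench and ease the grip to a width just under the knob so it can swivel.

Request:
play_rows(motion=[[[-0.7,0,0,0.7,0],[-0.7,0,0,0.6,0],[-0.5,0,0,0,0],[-0.46,0,0,0,0],[-0.44,0,0,0,0],[-0.43,0,0,0,0],[-0.42,0,0,0,0],[-0.42,0,0,0,0],[-0.42,0,0,0,0],[-0.42,0,0,0,0]]])

```text
t: 39.8
tool_pos: [0.5705, 0.2675, 0.0384]
tcp_rot: [2.528, 1.792, 0.074]
ft_force: [-1.4, 0.6, -3.6]
width: 0.0249
```

```bash
cat >> h.py <<'E'
def wt():
    g=grab('scene'); s=env.state(); K=s['tool_pos']; M=R.from_rotvec(s['tcp_rot']).as_matrix(); hx=M[:,0]*np.r_[1,1,0]
    print('t %.2f'%s['t'],K.round(4),'F',s['ft_force'].round(1),'M',s['moment'].round(2),'w %.4f'%s['width'],'tilt',M[:2,2].round(3))
    u0,v0=proj(g,K)[0].astype(int); im=g['image']; m=mask(im,'grey')[v0-40:v0+60,u0-50:u0+60]
    _,l,st,ce=cv2.connectedComponentsWithStats(m); 
    for i in range(1,len(st)):
        if st[i,4]>30: print('blob',ce[i]+[u0-50,v0-40],'area',st[i,4],'u',st[i,0]+u0-50,st[i,0]+st[i,2]+u0-50,'v',st[i,1]+v0-40,st[i,1]+st[i,3]+v0-40)
    for th in (0,30,60,90):
        t=np.deg2rad(th); d=np.cos(t)*hx-np.sin(t)*np.array([0,0,1]); print(th,'midbody',proj(g,K+.046*d)[0].round(),'foot',proj(g,K+.072*d)[0].round())
E
python3 -c "
from h import *
wt()"
```

```text
t 39.85 [0.5705 0.2675 0.0384] F [-0.   0.5 -2.3] M [-0.    0.24  0.05] w 0.0246 tilt [ 0.063 -0.007]
blob [433.16216216 192.2972973 ] area 37 u 431 438 v 185 200
blob [436.12426036 206.95266272] area 169 u 425 445 v 198 214
blob [416.36842105 206.26315789] area 38 u 414 421 v 201 211
blob [451.34241245 259.89105058] area 257 u 433 469 v 252 265
0 midbody [434. 202.] foot [443. 200.]
30 midbody [430. 208.] foot [437. 210.]
60 midbody [423. 214.] foot [426. 219.]
90 midbody [415. 218.] foot [414. 224.]
```

Request:
play_rows(motion=[[[-0.41,0.3,0,-0.5,0],[-0.41,0.4,0,-0.5,0],[-0.41,0.5,0,-0.5,0],[-0.41,0.5,0,-0.4,0],[-0.41,0.5,0,-0.4,0],[-0.41,0.5,0,-0.3,0],[-0.41,0,0,0,0],[-0.41,0,0,0,0],[-0.41,0,0,0,0],[-0.41,0,0,0,0]]])

```text
t: 41.1
tool_pos: [0.5799, 0.2956, 0.0673]
tcp_rot: [2.527, 1.791, 0.079]
ft_force: [1.0, 1.1, -2.8]
width: 0.0253
```

```bash
python3 -c "
from h import *
wt()"
```

```text
t 41.15 [0.5798 0.2956 0.0673] F [-0.2  1.  -2.6] M [ 0.07 -0.03  0.03] w 0.0250 tilt [ 0.067 -0.006]
blob [446.23076923 179.92307692] area 39 u 443 451 v 173 187
blob [437.42622951 202.81967213] area 244 u 425 450 v 191 214
0 midbody [446. 192.] foot [455. 189.]
30 midbody [442. 198.] foot [449. 200.]
60 midbody [435. 204.] foot [438. 209.]
90 midbody [427. 208.] foot [425. 214.]
```

Request:
play_rows(motion=[[[-0.41,0.6,0,-0.35,0],[-0.41,0.65,0,-0.25,0],[-0.41,0.65,0,-0.15,0],[-0.41,0.65,0,-0.1,0],[-0.41,0.65,0,0,0],[-0.41,0.65,0,0,0],[-0.41,0.65,0,0,0],[-0.41,0.3,0,0.1,0],[-0.41,0,0,0,0],[-0.41,0,0,0,0]]])

```text
t: 42.4
tool_pos: [0.5954, 0.3436, 0.0749]
tcp_rot: [2.527, 1.791, 0.074]
ft_force: [-0.4, -0.0, -4.2]
width: 0.0254
```

```bash
python3 -c "
from h import *
wt()"
```

```text
t 42.45 [0.5953 0.3436 0.0749] F [ 0.8 -0.4 -3.2] M [-0.04  0.15 -0.02] w 0.0253 tilt [ 0.064 -0.008]
blob [498.7 150.1] area 100 u 486 508 v 148 154
blob [426.91176471 158.97058824] area 102 u 419 436 v 154 164
blob [465.51428571 173.05714286] area 35 u 463 470 v 167 180
blob [444.4537037  200.66666667] area 324 u 435 455 v 185 215
0 midbody [464. 185.] foot [472. 183.]
30 midbody [459. 192.] foot [466. 193.]
60 midbody [452. 198.] foot [455. 202.]
90 midbody [444. 201.] foot [442. 208.]
```

The blob's centre matches the 90° prediction: the weight is upright on the bench. I'll release it to settle, turn the jaws 70° so the tool's small tilt falls along the pivot direction, and re-grip firmly.

Request:
play_rows(motion=[[[-0.35,0,0,0,0],[-0.25,0,0,0,0],[-0.1,0,0,0,0],[-0.1,0,0,0,0.18],[-0.1,0,0,0,0.18],[-0.1,0,0,0,0.18],[-0.1,0,0,0,0.18],[-0.1,0,0,0,0.18],[-0.1,0,0,0,0.18],[-0.1,0,0,0,0.1]]])

```text
t: 43.7
tool_pos: [0.5979, 0.3446, 0.0802]
tcp_rot: [3.136, 0.02, 0.113]
ft_force: [0.2, -0.3, 0.3]
width: 0.0382
```

```bash
python3 -c "
from h import *
wt(); go((.5954,.3436),.0749,-1.57)"
```

```text
t 43.75 [0.5979 0.3446 0.0802] F [ 0.2  0.2 -0.4] M [ 0.02  0.02 -0.06] w 0.0383 tilt [ 0.072 -0.003]
blob [498.79508197 149.42622951] area 122 u 485 509 v 147 154
blob [426.50485437 158.94174757] area 103 u 419 436 v 153 164
blob [442.21621622 167.75675676] area 37 u 437 448 v 163 173
blob [445.36877076 201.68106312] area 301 u 436 455 v 186 216
0 midbody [463. 198.] foot [471. 204.]
30 midbody [459. 203.] foot [465. 211.]
60 midbody [453. 203.] foot [455. 212.]
90 midbody [446. 200.] foot [444. 207.]
turn 0.010 -> j6~ 2.03  delta after turn [-0.29  0.1   0.51]
turn -3.131 -> j6~ -1.11  delta after turn [ 0.29 -0.1   0.51]
t 43.75 pos [0.5979 0.3446 0.0802] delta now(cm) [-0.29  0.09  0.51] yaw -1.56 j6 2.02 tilt [ 0.072 -0.003 -0.997] w 0.0383 F [ 0.2  0.2 -0.4]
```

```bash
python3 -c "
from h import *
g=grab('scene'); p=onz(g,[(445.5,215.3)],0)[0]; o=g['origin']; d=(p-o)[:2]; d/=np.hypot(*d); W=p[:2]+.0205*d; print('weight',W.round(4))
for z in(0,.026,.052): print(proj(g,[*W,z]).round(1))
go(W,.074,-1.57)"
```

```text
weight [0.6082 0.3505]
[[447.2 210.1]]
[[449.4 203.5]]
[[451.6 196.7]]
turn 0.016 -> j6~ 2.03  delta after turn [ 0.98 -0.6   0.69]
turn -3.125 -> j6~ -1.11  delta after turn [-0.98  0.6   0.69]
t 43.80 pos [0.5979 0.3446 0.0802] delta now(cm) [ 0.99 -0.58  0.69] yaw -1.554 j6 2.01 tilt [ 0.072 -0.003 -0.997] w 0.0385 F [ 0.5 -0.  -1. ]
```

```bash
python3 -c "
from h import *
g=grab('scene'); o=g['origin']
for u in (441,442,443,444):
    p=onz(g,[(u,215.3)],0)[0]; d=(p-o)[:2]; d/=np.hypot(*d); W=p[:2]+.0205*d; print(u,'W',W.round(4),'mid',proj(g,[*W,.026]).round(1))
    n=np.array([-d[1],d[0]])
    c=[proj(g,[*(W+s*.0205*n),z])[0].round(1) for s in(1,-1) for z in(0,.052)]; print(c)
i=g['image'][180:222,425:462]; m=mask(g['image'],'grey')
for v in range(184,218,2):
    r=np.nonzero(m[v,425:465])[0]; print(v,(r.min()+425,r.max()+425) if len(r) else None, end=' ')"
```

```text
441 W [0.6005 0.3407] mid [[444.7 203.5]]
[array([435.2, 208. ]), array([439.2, 194.5]), array([450.1, 212.2]), array([454.6, 198.8])]
442 W [0.6022 0.3429] mid [[445.8 203.5]]
[array([436.3, 207.9]), array([440.3, 194.5]), array([451.1, 212.3]), array([455.7, 198.8])]
443 W [0.6039 0.3451] mid [[446.8 203.5]]
[array([437.3, 207.9]), array([441.3, 194.5]), array([452.1, 212.3]), array([456.7, 198.9])]
444 W [0.6056 0.3473] mid [[447.8 203.5]]
[array([438.3, 207.9]), array([442.4, 194.5]), array([453.1, 212.3]), array([457.7, 198.9])]
184 None 186 (np.int64(449), np.int64(449)) 188 (np.int64(447), np.int64(452)) 190 (np.int64(440), np.int64(453)) 192 (np.int64(446), np.int64(452)) 194 (np.int64(440), np.int64(453)) 196 (np.int64(439), np.int64(454)) 198 (np.int64(439), np.int64(453)) 200 (np.int64(439), np.int64(453)) 202 (np.int64(437), np.int64(452)) 204 (np.int64(436), np.int64(451)) 206 (np.int64(437), np.int64(451)) 208 (np.int64(436), np.int64(450)) 210 (np.int64(437), np.int64(449)) 212 (np.int64(437), np.int64(448)) 214 (np.int64(441), np.int64(446)) 216 None
```

Request:
play_rows(motion=[[[-0.1,0.2,0.35,0.4,0],[-0.1,0,0,0.35,0],[-0.4,0,0,0,0],[-0.7,0,0,0,0],[-0.7,0,0,0,0],[-0.7,0,0,0,0],[-0.7,0,0,0,0],[-0.7,0,0,0,0],[-0.7,0,0,0,0],[-0.7,0,0,0,0]]])

```text
t: 45.1
tool_pos: [0.6006, 0.3414, 0.0726]
tcp_rot: [3.136, 0.034, 0.114]
ft_force: [-0.6, 1.0, 0.9]
width: 0.0236
```

```bash
python3 -c "
from h import *
wt(); go((.520,.0347),.15,-1.57)"
```

```text
t 45.15 [0.6006 0.3414 0.0726] F [-0.3  0.9  0.8] M [-0.01  0.04 -0.03] w 0.0235 tilt [ 0.072 -0.003]
blob [500.         151.23636364] area 55 u 490 508 v 150 154
blob [426.67307692 159.        ] area 104 u 419 436 v 153 164
blob [445.37410072 202.4028777 ] area 278 u 435 455 v 187 215
0 midbody [463. 201.] foot [471. 207.]
30 midbody [459. 206.] foot [464. 214.]
60 midbody [452. 207.] foot [454. 215.]
90 midbody [445. 203.] foot [443. 210.]
turn 0.021 -> j6~ 2.02  delta after turn [-7.51 30.68 -8.23]
turn -3.121 -> j6~ -1.12  delta after turn [  7.51 -30.68  -8.23]
t 45.15 pos [0.6006 0.3414 0.0726] delta now(cm) [-8.15 30.52 -8.23] yaw -1.549 j6 2.00 tilt [ 0.072 -0.003 -0.997] w 0.0235 F [-0.3  0.9  0.8]
```

Request:
play_rows(motion=[[[-0.7,0,0,-1,0],[-0.7,0,0,-2,0],[-0.7,0,0,-3,0],[-0.7,0,0,-2,0],[-0.7,-1,3,0,0],[-0.7,-1.4,5,0,0],[-0.7,-1.4,5,0,0],[-0.7,-1.4,5,0,0],[-0.7,-1.4,5,0,0],[-0.7,-1.2,4,0,0]]])

```text
t: 46.4
tool_pos: [0.5133, 0.0617, 0.1445]
tcp_rot: [3.128, 0.045, 0.08]
ft_force: [0.1, -0.1, -6.4]
width: 0.0231
```

```bash
python3 -c "
from h import *
wt(); go((.5207,.0346),.135,-1.57)"
```

```text
t 46.45 [0.511  0.0567 0.1442] F [-3.8 -4.6 -6.5] M [-0.44  0.6  -0.04] w 0.0233 tilt [ 0.047 -0.018]
blob [327.775 180.5  ] area 40 u 323 333 v 174 186
blob [340.29384615 225.38923077] area 650 u 320 356 v 195 256
0 midbody [357. 212.] foot [365. 218.]
30 midbody [354. 217.] foot [361. 226.]
60 midbody [349. 218.] foot [352. 227.]
90 midbody [343. 214.] foot [342. 221.]
turn 0.028 -> j6~ 1.57  delta after turn [0.92 2.19 1.01]
turn -3.114 -> j6~ -1.57  delta after turn [-0.92 -2.19  1.01]
t 46.45 pos [0.511  0.0567 0.1442] delta now(cm) [0.86 2.22 1.01] yaw -1.542 j6 1.54 tilt [ 0.047 -0.018 -0.999] w 0.0233 F [-3.8 -4.6 -6.5]
```

Request:
play_rows(motion=[[[-0.7,0.4,1.1,0,0],[-0.7,0.4,1,0,0],[-0.7,0,0,0.5,0],[-0.7,0,0,0.2,0],[-0.7,0,0,0,0],[-0.7,0,0,0,0],[-0.7,0,0,0,0],[-0.7,0,0,0,0],[-0.7,0,0,0,0],[-0.7,0,0,0,0]]])

```text
t: 47.7
tool_pos: [0.5203, 0.0367, 0.1369]
tcp_rot: [3.123, 0.047, 0.071]
ft_force: [0.3, -0.4, -5.7]
width: 0.0232
```

```bash
python3 -c "
from h import *
wt(); go((.5207,.0346),.127,-1.57); g=grab('scene'); u,v=337,215;cv2.imwrite('pics/z.png',cv2.resize(g['image'][v-60:v+60,u-60:u+60,::-1],None,fx=5,fy=5))"
```

```text
t 47.75 [0.5203 0.0367 0.1369] F [ 0.4 -0.7 -6.8] M [-0.    0.08 -0.04] w 0.0236 tilt [ 0.046 -0.017]
blob [320.75       189.89583333] area 48 u 316 327 v 183 196
blob [336.0802005  220.73433584] area 399 u 320 347 v 203 235
blob [341.41666667 247.77222222] area 180 u 328 355 v 241 256
0 midbody [353. 220.] foot [361. 227.]
30 midbody [350. 226.] foot [357. 235.]
60 midbody [345. 226.] foot [348. 235.]
90 midbody [338. 222.] foot [338. 229.]
turn 0.029 -> j6~ 1.52  delta after turn [-0.   0.2  1. ]
turn -3.112 -> j6~ -1.62  delta after turn [ 0.  -0.2  1. ]
t 47.75 pos [0.5203 0.0367 0.1369] delta now(cm) [-0.01  0.2   1.  ] yaw -1.541 j6 1.50 tilt [ 0.046 -0.017 -0.999] w 0.0236 F [ 0.4 -0.7 -6.8]
```

View pics/z.png

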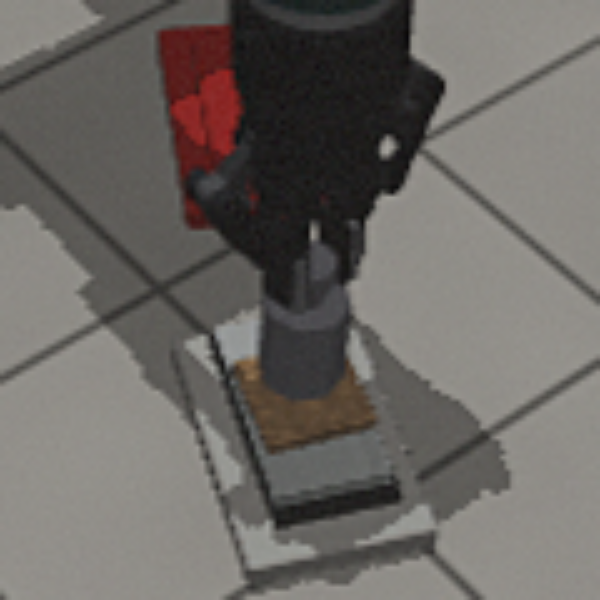

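The weight hangs upright over the pad, about 1 cm up. Lower it.

Request:
play_rows(motion=[[[-0.7,0,0.2,0.3,0],[-0.7,0,0,0.25,0],[-0.7,0,0,0.2,0],[-0.7,0,0,0.15,0],[-0.7,0,0,0.1,0],[-0.7,0,0,0,0],[-0.7,0,0,0,0],[-0.7,0,0,0,0],[-0.7,0,0,0,0],[-0.7,0,0,0,0]]])

```text
t: 49.05
tool_pos: [0.5209, 0.0342, 0.1269]
tcp_rot: [3.123, 0.047, 0.072]
ft_force: [-0.7, 0.2, -5.3]
width: 0.0234
```

```bash
python3 -c "
from h import *
wt(); go((.5207,.0346),.1266,-1.57)"
```

```text
t 49.10 [0.5209 0.0342 0.1269] F [-1.  -0.2 -3.8] M [ 0.01  0.13 -0.04] w 0.0235 tilt [ 0.046 -0.017]
blob [320.31111111 193.48888889] area 45 u 315 327 v 186 200
blob [335.50859951 223.62899263] area 407 u 320 347 v 207 238
blob [340.953125   247.53645833] area 192 u 326 355 v 238 256
0 midbody [352. 224.] foot [360. 231.]
30 midbody [349. 229.] foot [356. 238.]
60 midbody [344. 229.] foot [347. 239.]
90 midbody [338. 225.] foot [337. 232.]
turn 0.029 -> j6~ 1.52  delta after turn [-0.02 -0.04  0.03]
turn -3.113 -> j6~ -1.62  delta after turn [0.02 0.04 0.03]
t 49.10 pos [0.5209 0.0342 0.1269] delta now(cm) [-0.02 -0.04  0.03] yaw -1.541 j6 1.49 tilt [ 0.046 -0.017 -0.999] w 0.0235 F [-1.  -0.2 -3.8]
```

Request:
play_rows(motion=[[[-0.7,0,0,0.1,0],[-0.7,0,0,0.1,0],[-0.7,0,0,0,0],[-0.7,0,0,0,0],[-0.5,0,0,0,0],[-0.44,0,0,0,0],[-0.42,0,0,0,0],[-0.41,0,0,0,0],[-0.4,0,0,0,0],[-0.4,0,0,0,0]]])

```text
t: 50.35
tool_pos: [0.5216, 0.0342, 0.1266]
tcp_rot: [3.123, 0.047, 0.075]
ft_force: [-1.5, 0.1, -1.1]
width: 0.0259
```

```bash
python3 -c "
from h import *
wt()"
```

```text
t 50.40 [0.5216 0.0342 0.1266] F [-1.1  0.3 -1.1] M [0.01 0.28 0.02] w 0.0253 tilt [ 0.048 -0.017]
blob [320.18 193.6 ] area 50 u 315 328 v 186 200
blob [335.47474747 223.77020202] area 396 u 319 347 v 207 238
blob [339.41871921 247.10344828] area 203 u 323 356 v 231 257
0 midbody [352. 224.] foot [360. 231.]
30 midbody [350. 229.] foot [356. 239.]
60 midbody [344. 230.] foot [348. 239.]
90 midbody [338. 226.] foot [337. 233.]
```

Request:
play_rows(motion=[[[-0.36,0,0,0,0],[-0.32,0,0,0,0],[-0.25,0,0,0,0],[-0.1,0,0,0,0],[0.1,0,0,0,0],[0.1,0,0,0,0],[0.1,0,0,-0.5,0],[0.1,0,0,-1.5,0],[0.1,0,0,-3,0],[0.1,0,0,-4,0]]])

```text
t: 51.65
tool_pos: [0.5175, 0.0357, 0.2193]
tcp_rot: [3.123, 0.047, 0.075]
ft_force: [-0.2, -0.8, -0.7]
width: 0.047
```

Request:
play_rows(motion=[[[0.1,0,0,-3,0],[0.1,0,3,0,0],[0.1,0,5,0,0],[0.1,0,5,0,0],[0.1,0,5,0,0],[0.1,0,0,0,0],[0.1,0,0,0,0],[0.1,0,0,0,0],[0.1,0,0,0,0],[0.1,0,0,0,0]]])

```text
t: 52.9
tool_pos: [0.5248, -0.145, 0.2682]
tcp_rot: [3.119, 0.057, 0.108]
ft_force: [-1.2, 0.2, -0.3]
width: 0.0472
```

Run:
```python
from h import *
f=grab('top','top9.png'); g=grab('scene','scene9.png'); s=env.state(); print(s['t'],s['tool_pos'],s['ft_force'])
W=np.array([.5207,.0346])
for n,h in(('top',f),('scene',g)):
    print(n,'pred foot/knob top/body top',proj(h,[[*W,.054],[*W,.132],[*W,.106],[*W,.126]]).round(1).tolist())
    u0,v0=proj(h,[*W,.1])[0].astype(int); im=h['image']
    B,G,Rr=[im[:,:,k].astype(int) for k in(2,1,0)]; S=B+G+Rr
    m=((np.abs(B-Rr)<12)&(S>120)&(S<345)).astype(np.uint8)  # steel
    c=rect(h,'cork',proj(h,[*W,.054])[0],.054); print('cork',c[0].round(4),np.round(c[1:4],2))
    pale=rect(h,'pale',proj(h,[*W,.05])[0],.02); print('pale',pale[0].round(4),np.round(pale[1:4],2))
    mm=m[v0-25:v0+35,u0-25:u0+25]; _,l,st,ce=cv2.connectedComponentsWithStats(mm)
    for i in range(1,len(st)):
        if st[i,4]>40: print('steel',(ce[i]+[u0-25,v0-25]).round(1),st[i]+[u0-25,v0-25,0,0,0])
for name,k,z,t in [('press?','x',0,0)]: pass
```

```text
53.0 [ 0.52478677 -0.14528585  0.26810749] [-0.02188548 -0.28112131  0.15368695]
top pred foot/knob top/body top [[308.4, 246.7], [307.7, 242.1], [307.9, 243.7], [307.7, 242.4]]
cork [0.5217 0.0344] [56.87 56.25  1.23]
pale [0.5285 0.0344] [40.24 39.89  0.31]
steel [308.7 248.7] [287 219  44  58 282]
steel [310.  253.6] [302 248  16   9  42]
scene pred foot/knob top/body top [[337.3, 232.5], [338.5, 210.8], [338.1, 218.3], [338.4, 212.5]]
cork [0.5215 0.0342] [58.38 57.17  1.22]
pale [0.4591 0.0757] [59.08 30.19  0.91]
steel [327.  202.2] [312 198  37  14  93]
steel [336.3 225.4] [328 210  18  29 344]
steel [321.7 232.2] [312 215  19  39  73]
steel [316.  240.3] [312 226  10  28  52]
```

Run:
```python
from h import *
f=grab('top'); 
for z in(.106,.12): c=rect(f,'pale',(308,243),z); print(z,c[0].round(4),np.round(c[1:4],1),c[4].round(1))
a=cv2.imread('pics/top0.png').astype(int); b=f['image'][:,:,::-1].astype(int); d=np.abs(a-b).sum(2)
for n,(u,v) in dict(dish=(350,168),jar=(140,283),vial=(494,233),spatula=(250,162),boat=(486,273)).items(): print(n,d[v-22:v+22,u-25:u+25].mean().round(1))
print(workorder.hand_in())
```

```text
0.106 [0.5167 0.033 ] [37.9 37.5 -1.3] [308.7 245.5]
0.12 [0.5148 0.0328] [37.4 37.1 -1.3] [308.7 245.5]
dish 18.9
jar 20.7
vial 32.5
spatula 18.8
boat 22.4
the job is handed in; nothing more can be done
None
```

The stack is built in the order you gave and handed in at about 53 s; no verdict was reported. The sheet, plate and cork pad are on the lower plate, the steel weight stands upright on the pad, and the gripper is clear of everything.

**Sheet:** after release it measured about 1 mm from the press centre and square within 0.01 rad.

**Plate:** I could only judge it by eye. It sat centred, with even sheet borders at both ends; the automatic fit picked up the white block instead.

**Pad:** it measured about 1.5 mm off centre, the same before and after the weight went on.

**Weight:** the final top view puts it about 4 mm from centre. The scene view agrees to within 2 pixels, and the upright silhouette has the expected height. The grip first held the knob too tightly for the weight to swivel. I eased the grip, swung it up about its foot edge on the bench, then re-gripped it to carry it over.

**Weaker checks:**
- My 12 picture views were used up, so the last check was by numbers only.
- For the dish, jar, vial, spatula and boat I compared the first and last top pictures and saw small differences (largest at the vial), which I took to be lighting or arm shadow. The arm never touched any of them knowingly, but I did not measure their positions.
- The tool drifted to about 0.05 rad of tilt during the work. This did not visibly affect how the pieces were set down.

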